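# Fit the tube disc onto the rotator's slanted drive shaft

## Task

Fit the disc that carries the small capped tubes onto the slanted drive shaft of the tube rotator: take it by its black grip, slide it down along the shaft, turn it under light pressure until the slots in its sleeve drop over the shaft's cross pin, and press it gently fully home on the shoulder, then let go. Never lean on the rotator with more than about 35 N, and leave the other disc and the glassware standing where they are.

Things in the scene. Friction and masses are not known exactly. Their poses are not given: they have to be found in the camera images.
- tube_disc: The disc to fit: white plate 128 mm across with twelve small capped tubes round its rim, grey sleeve below, upright black grip above. Stands loose on the bench on its sleeve, 0.15 to 0.31 kg. Origin: centre of the sleeve's open lower end; z points up through the grip. Plate from z = 36 to 42 mm; tube caps up to 46 mm at radius 50 mm; tubes hang down to z = 12 mm.
- disc_grip (a point): Middle of the disc's round black grip, on its axis, 71 mm above the disc's origin, axes as the disc's. The grip is a plain cylinder 30 mm in diameter from z = 52 to 90 mm of the disc (92 mm top); below that its foot flares to 48 mm at the plate.
- disc_bore (a point): Mouth of the disc's sleeve (same point as its origin). The sleeve is 35 mm in diameter, with a straight round bore of 13.6 mm, 46 mm deep. Its open end is cut by two slots crossing at right angles, along the disc's x and y: 6 mm wide, 9 mm deep, right across the sleeve.
- spare_disc: A disc of the same shape and size (same sleeve and grip) with six large empty holes and no tubes; it is to stay where it stands. Origin and axes as for the other disc. The two discs may have changed places.
- rotator: Tube rotator: white housing 160 x 130 x 76 mm with control knobs in front, fixed to the bench; on top a yoke holds a grey motor, 56 mm in diameter, whose drive shaft slants up and forwards, towards the robot, 55 degrees above the horizontal. Origin: on the bench beneath the yoke, 70 mm behind the front face; at yaw 0 front and shaft point to -x.
- drive_head: The motor. Origin: centre of the flat shoulder (38 mm in diameter) from which the shaft rises, 159 mm above the bench; z runs up along the shaft. x and y are fixed to the motor and tell nothing of the cross pin. Shaft: steel, 12 mm in diameter, 43 mm long, the last 6 mm tapering to 5 mm. Home: the disc's origin at this origin, z axes in line.
- cross_pin (a point): Middle of the steel cross pin, 5 mm above the shoulder; axes as the motor's. 4 mm thick, 31 mm long, right through the shaft, at an unreported angle. The slots meet it every 90 degrees of turn; else the sleeve rides on it 7 mm short of home. Within about 4 degrees they drop over it. The geared shaft stands still if pressed under about 10 N; pressed much harder it turns along with the disc.
- shaft_tip (a point): Centre of the shaft's free end, 43 mm up the shaft from the shoulder; axes as the motor's.
- flask: Conical glass flask, 67 mm wide, 135 mm tall, a bystander. Origin: centre of its underside.
- beaker: Glass beaker, 52 mm wide, 70 mm tall, a bystander. Origin: centre of its underside.
- amber_bottle: Amber stoppered bottle, 56 mm wide, 115 mm tall, a bystander. Origin: centre of its underside.
Mind the look-alikes: they are no part of the job. What is shaped like the tube_disc but orange or yellow is not meant.

How it is judged:
By the outcome, as a careful person would: the job done as asked, in the order asked, and still so for the second after the job is handed in, with the robot touching nothing.
It also fails if it takes over 58 s, if anything falls off the work surface, if the arm or the gripper's body presses on something with over 40 N, if the wrist force passes 120 N, or if a joint passes its speed limit or range.

## Robot

A 6-joint arm with a two-finger parallel gripper is mounted at the origin on a cart in front of the work surface, level with it; the furniture and walls round the work are solid. World frame = base frame: x ahead of the robot, y to its left, z up, the work surface at z = 0. Lengths are in m, angles in rad, forces in N, time in s.
With the tool pointing down it reaches from about 0.275 to 0.825 m from the base axis. Payload 4.9 kg.
Tool frame: the origin (TCP) lies midway between the tips of the shut fingers; the grasp point (between the pads) lies 19 mm behind it; z points along the fingers, y is the line along which they close (so a half turn about z gives the same grasp; the last joint's range is limited). The gripper opens to 85 mm and grips with 20 to 120 N. Pads are 22 mm wide; open, the fingers measure 114 mm over their backs; the gripper's body (76 mm by 85 mm) begins 54 mm behind the grasp point. The pads swing forward as they close: fully open they stand 13 mm farther back than shut.
Start: joints at [1.182, 0.326, -0.193, 1.052, 0, 1.437], TCP at [0.139, 0.532, 0.231] pointing down, gripper open.
Joint ranges: [-2.65, 2.65], [-0.97, 1.79], [-1.3, 1.35], [-1.93, 2.1], [-1.47, 1.37], [-3.14, 3.14]. Speed limits (rad/s): [2.57, 2.57, 3.14, 3.14, 3.14, 3.14].

## Interface

Orientations are given as a unit quaternion [w, x, y, z].
In Python, from station import * gives the robot as it stands.
- The arm moves only by the shell command python3 -m jog 'ROWS' [FORCE]. ROWS is text: rows parted by semicolons, each of 7 numbers parted by spaces: the shift along the tool's x, y, z in cm, then the turn, a rotation vector about the tool's x, y, z in rad, then the opening, from -1 (shut) to 1 (fully open). A call has 1 to 12 rows; each row is the pose to reach, as a shift and turn from the pose commanded when the call began, along the tool's axes at that moment; what a row does not reach only later rows make up. A row lasts 1/8 s, in which the tool goes at most 62.5 mm and 10.7 degrees, less where a joint would pass 70% of its speed; a pose out of reach is approached as far as the arm can. A call with a gripper value outside its range is refused whole. The fingers move at their own pace and stop on an object; FORCE is the grip in N (left out, the last holds). Time passes only in rows, so rows that repeat a pose let the fingers close. It gives the time, the measured TCP pose, the force, the opening and the grip force at its end, in the units of the state.
- state(): the state, without advancing time (a new reading comes with each control period).
- get_image(name): name is "scene" or "top"; returns (picture, depth): 480x640x3 uint8, blue, green, red; 480x640 float32, m along the optical axis (not along the pixel's ray), 0 where there is no reading.
- camera_model(name): a dict with "fx", "fy", "cx", "cy" (pixels), "world_to_cam" (4x4, takes a point from world to camera coordinates). Camera axes: x right, y down, z forward; pixel columns grow to the right and rows downward; lengths in m; the calibration is good to about 2 mm. A picture is of the moment at which its call begins. camera_model takes no time and is no camera call.
- hand_in(): hands the job in; it is judged then, once.
The state is a dict: "time_s": time; "qpos": joint angles; "qd": joint speeds; "joint_torque": joint torques, N m; "position": TCP position; "tool_rot": TCP orientation; "wrist_force": force on the tool from outside, world axes, zero at the start; "ft_torque": the same for the moment, N m; "opening": finger opening in m; "finger_force": force on a finger pad.
Only numpy, scipy, OpenCV 4.12 (cv2) and the standard library are available. Lean on these libraries where they do the work, as an engineer would, in place of code of your own. Each camera call takes 0.05 s, during which the arm holds its last target. There are 200 camera calls.

## Working session

There is one attempt and no reset: what is moved stays moved. The work goes in short steps, Python scripts to look and compute and a shell command to move; the robot and the scene stay as the last step left them, time stands still between calls to the robot, and variables do not carry over. Pictures are saved under pics/ and viewed, at most 10 in all, crops included, and the job is handed in when it is done.

```bash
ls; mkdir -p pics; python3 - <<'E'
from station import *
import cv2,numpy as np
for n in("scene","top"):
    p,d=get_image(n);cv2.imwrite(f"pics/{n}0.png",p);np.save(f"{n}0.npy",d)
    m=camera_model(n);print(n,m["fx"],m["fy"],m["cx"],m["cy"]);print(np.round(m["world_to_cam"],4))
s=state();print({k:np.round(v,3).tolist() for k,v in s.items()})
E
```

```text
pics
scene 536.072057179077 536.072057179077 319.2574640654451 244.4165949333019
[[ 0.7508 -0.6606  0.0052 -0.3742]
 [-0.324  -0.3751 -0.8685  0.2555]
 [ 0.5757  0.6503 -0.4957  1.1493]
 [ 0.      0.      0.      1.    ]]
top 483.9894454174989 483.9894454174989 314.69898268359293 239.86620861660032
[[ 0.0199 -0.9998 -0.0081 -0.0652]
 [-0.9897 -0.0185 -0.1421  0.4663]
 [ 0.1419  0.0109 -0.9898  1.3683]
 [ 0.      0.      0.      1.    ]]
{'time_s': 0.1, 'qpos': [1.182, 0.327, -0.193, 1.052, 0.0, 1.437], 'qd': [0.0, -0.002, 0.002, -0.001, -0.001, -0.0], 'joint_torque': [0.002, -44.424, 26.304, 0.008, -0.0, -0.0], 'position': [0.138, 0.532, 0.231], 'tool_rot': [-0.0, 0.127, 0.992, -0.001], 'wrist_force': [0.105, -1.1, -0.292], 'ft_torque': [-0.063, -0.062, 0.011], 'finger_force': 0.0, 'opening': 0.085}
```

View pics/scene0.png

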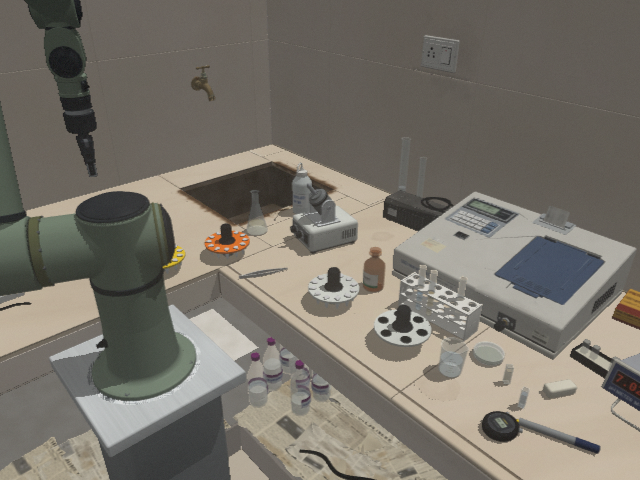

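View pics/top0.png

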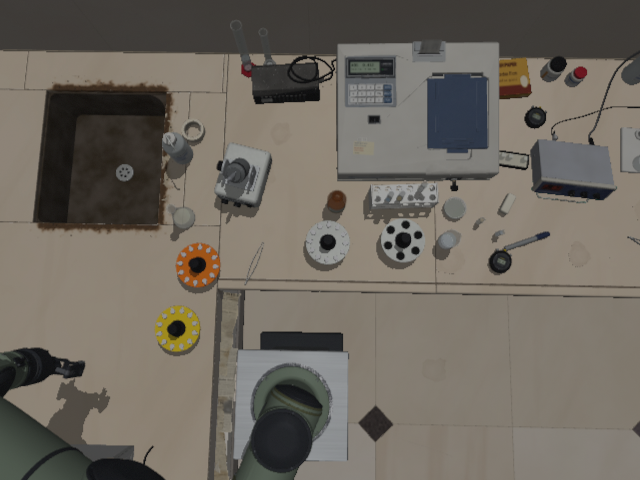

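Candidates, with top-view pixels:
- White disc with small capped tubes: (327,243)
- White disc with large holes, the spare: (402,241)
- Orange disc: (198,265)
- Yellow disc: (177,329)

By the description I choose (327,243). I'll check it and the rotator in one close crop.

```bash
python3 - <<'E'
import cv2,numpy as np
s=cv2.imread("pics/scene0.png");t=cv2.imread("pics/top0.png")
f=lambda im,x,y:cv2.resize(im[y:y+75,x:x+100],(400,300),interpolation=cv2.INTER_CUBIC)
cv2.imwrite("pics/crop0.png",np.vstack([np.hstack([f(t,277,206),f(t,193,137)]),np.hstack([f(s,284,253),f(s,280,180)])]))
E
```

```text
(no output)
```

View pics/crop0.png

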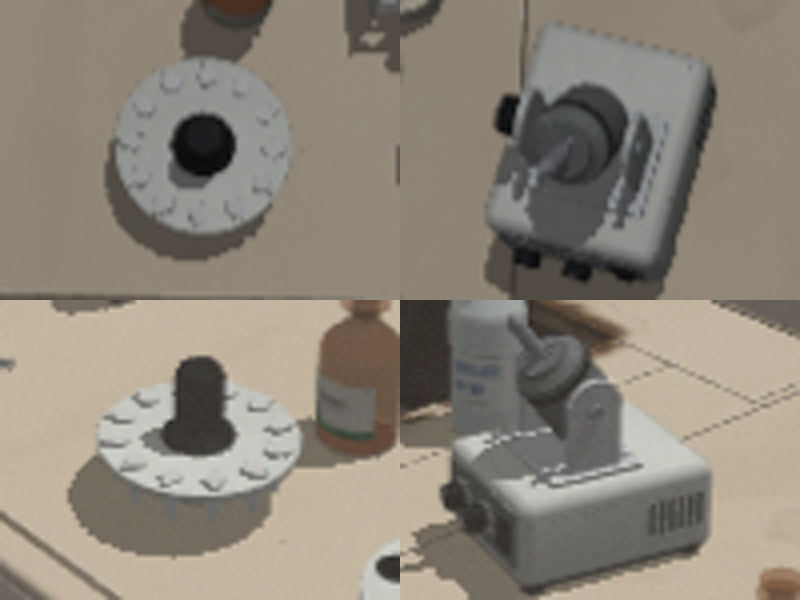

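The crop confirms it: small capped tubes and a black grip at top (327,243), scene (334,282). The rotator's shaft tip is at about top (227.5,180), scene (308,185), and its base at about top (235.5,174.5), scene (316,194.5). Next I measure.

```bash
cat > h.py <<'E'
import numpy as np,cv2
from station import *
def K(n):
    m=camera_model(n);return m,np.array(m["world_to_cam"])
def ray(n,u,v):
    m,T=K(n);R=T[:3,:3];o=-R.T@T[:3,3];d=R.T@np.array([(u-m["cx"])/m["fx"],(v-m["cy"])/m["fy"],1]);return o,d/np.linalg.norm(d)
def onz(n,u,v,z):
    o,d=ray(n,u,v);return o+d*(z-o[2])/d[2]
def tri(a,b):
    A=np.zeros((3,3));c=np.zeros(3);r=[]
    for n,u,v in(("top",*a),("scene",*b)):
        o,d=ray(n,u,v);P=np.eye(3)-np.outer(d,d);A+=P;c+=P@o;r.append((P,o))
    p=np.linalg.solve(A,c);return p,[np.linalg.norm(P@(p-o)) for P,o in r]
def cloud(n,d):
    m,T=K(n);v,u=np.mgrid[:480,:640]
    X=np.stack([(u-m["cx"])/m["fx"]*d,(v-m["cy"])/m["fy"]*d,d],-1)
    return (X-T[:3,3])@T[:3,:3]
def proj(n,p):
    m,T=K(n);q=T[:3,:3]@p+T[:3,3];return [round(m["fx"]*q[0]/q[2]+m["cx"],1),round(m["fy"]*q[1]/q[2]+m["cy"],1)]
E
python3 - <<'E'
from h import *
np.set_printoptions(precision=4,suppress=True)
C={n:cloud(n,np.load(n+"0.npy")) for n in("top","scene")}
I={n:cv2.imread(f"pics/{n}0.png") for n in C}
# grip
for n,(x,y,w,h) in {"top":(302,218,50,50),"scene":(305,255,55,60)}.items():
    P=C[n][y:y+h,x:x+w];g=I[n][y:y+h,x:x+w].max(2)<70
    top=P[g&(P[...,2]>.088)];print(n,"grip top",len(top),top.mean(0), (top.max(0)+top.min(0))/2)
    pl=P[(abs(P[...,2]-.042)<.004)];print(" plate circ",cv2.minEnclosingCircle(pl[:,:2].astype(np.float32)))
# colour-based plate ellipse in top
x,y=295,210;sub=I["top"][y:y+65,x:x+65]
m=(sub.min(2)>150).astype(np.uint8);c=max(cv2.findContours(m,0,2)[0],key=cv2.contourArea)
e=cv2.fitEllipse(c);print("ellipse",e,onz("top",e[0][0]+x,e[0][1]+y,.042))
print("tip",tri((227.5,180),(308.3,185)),onz("top",227.5,180,.194))
print("base",tri((235.5,174.5),(316,194.5)))
# housing top
for n,(x,y,w,h) in {"top":(210,137,65,80),"scene":(285,180,80,75)}.items():
    P=C[n][y:y+h,x:x+w].reshape(-1,3);q=P[abs(P[:,2]-.076)<.004]
    print(n,"housing",len(q),cv2.minAreaRect(q[:,:2].astype(np.float32)))
    q=P[P[:,2]>.13];print(" high",len(q),q[q[:,2].argmax()],q[q[:,2].argsort()[-8:]].mean(0))
E
```

```text
top grip top 79 [ 0.461  -0.0923  0.0921] [ 0.461  -0.0923  0.0926]
 plate circ ((0.4622640311717987, -0.09195572882890701), 0.0639645978808403)
scene grip top 61 [ 0.4573 -0.0984  0.092 ] [ 0.4584 -0.0975  0.0923]
 plate circ ((0.46089833974838257, -0.09715543687343597), 0.0657111331820488)
ellipse ((43.40928268432617, 43.86643600463867), (3.4498045444488525, 8.662229537963867), 1.4027293920516968) [ 0.427 -0.125  0.042]
tip (array([0.6024, 0.1718, 0.1881]), [np.float64(0.003529225589947459), np.float64(0.0035292255899475)]) [0.5979 0.1727 0.194 ]
base (array([0.6239, 0.1588, 0.1572]), [np.float64(0.0005873998736782591), np.float64(0.0005873998736783284)])
top housing 1262 ((0.6549978852272034, 0.15692231059074402), (0.12804166972637177, 0.158034548163414), 77.04592895507812)
 high 591 [ 0.2686 -0.0714  1.4201] [ 0.2686 -0.0714  1.4201]
scene housing 687 ((0.6714243292808533, 0.23127365112304688), (0.2934672236442566, 0.15815724432468414), 77.39896392822266)
 high 416 [-0.2979 -0.8988  0.7935] [-0.2979 -0.8988  0.7935]
```

```bash
python3 - <<'E'
from h import *
np.set_printoptions(precision=4,suppress=True)
for n,(x,y) in {"top":(218,150),"scene":(297,180)}.items():
    C=cloud(n,np.load(n+"0.npy"))
    im=cv2.imread(f"pics/{n}0.png")[y:y+40,x:x+40]
    b=cv2.convertScaleAbs(cv2.resize(im,(400,400),interpolation=cv2.INTER_CUBIC),alpha=1.6)
    for k in range(0,40,5): cv2.putText(b,str(x+k),(k*10,10),0,.33,(0,0,255));cv2.putText(b,str(y+k),(0,k*10+14),0,.33,(0,255,0))
    cv2.imwrite(f"pics/r_{n}.png",b)
    P=C[y:y+40,x:x+40].reshape(-1,3);P=P[(P[:,2]>.1)&(P[:,2]<.21)&(abs(P[:,0]-.64)<.1)&(abs(P[:,1]-.16)<.08)]
    # depth: height along a nominal shaft axis
    yaw=np.radians(-13);a=np.array([-np.cos(yaw)*np.cos(.96),-np.sin(yaw)*np.cos(.96),np.sin(.96)])
    h=P@a;hs=np.sort(h);print(n,len(P),"hist",np.histogram(h,bins=np.arange(hs[0],hs[-1]+.003,.003)))
    t=P[P[:,2]>.165];print(" shaft pts\n",t[t[:,2].argsort()])
a_=cv2.imread("pics/r_top.png");b_=cv2.imread("pics/r_scene.png");cv2.imwrite("pics/r.png",np.hstack([a_,b_]))
E
```

```text
top 678 hist (array([ 2,  1,  5,  8, 11, 10, 13, 19, 14, 30, 24, 19, 30, 26, 31, 25, 22,
       36, 29, 20, 45, 59, 45, 58, 39, 13,  6,  2,  2,  4,  2,  4,  1,  2,
        3,  2,  6,  8,  2]), array([-0.2695, -0.2665, -0.2635, -0.2605, -0.2575, -0.2545, -0.2515,
       -0.2485, -0.2455, -0.2425, -0.2395, -0.2365, -0.2335, -0.2305,
       -0.2275, -0.2245, -0.2215, -0.2185, -0.2155, -0.2125, -0.2095,
       -0.2065, -0.2035, -0.2005, -0.1975, -0.1945, -0.1915, -0.1885,
       -0.1855, -0.1825, -0.1795, -0.1765, -0.1735, -0.1705, -0.1675,
       -0.1645, -0.1615, -0.1585, -0.1555, -0.1525]))
 shaft pts
 [[0.6393 0.1464 0.1651]
 [0.6415 0.176  0.1652]
 [0.6474 0.1548 0.1653]
 [0.625  0.1699 0.1654]
 [0.639  0.1571 0.1654]
 [0.6448 0.1439 0.1654]
 [0.6252 0.1565 0.1655]
 [0.6446 0.1546 0.1655]
 [0.6281 0.1512 0.1656]
 [0.6306 0.1621 0.1656]
 [0.6445 0.16   0.1656]
 [0.6362 0.1515 0.166 ]
 [0.6499 0.1574 0.1661]
 [0.6443 0.1572 0.1662]
 [0.6278 0.1565 0.1662]
 [0.6387 0.1596 0.1664]
 [0.633  0.17   0.1666]
 [0.6472 0.1438 0.1666]
 [0.6416 0.1489 0.1666]
 [0.6413 0.1677 0.1666]
 [0.622  0.
[... 3549 characters left out ...]
65]
 [0.6097 0.1546 0.1768]
 [0.6097 0.1632 0.1769]
 [0.6126 0.1579 0.1779]
 [0.6056 0.1628 0.1782]
 [0.6034 0.1646 0.1783]
 [0.609  0.1581 0.1788]
 [0.6042 0.17   0.1793]
 [0.6085 0.1662 0.1794]
 [0.6121 0.1617 0.1799]
 [0.6033 0.1644 0.1815]
 [0.6056 0.1585 0.1828]
 [0.6076 0.1651 0.183 ]
 [0.6114 0.1609 0.1834]
 [0.602  0.1672 0.184 ]
 [0.6069 0.16   0.185 ]
 [0.6006 0.1613 0.1863]
 [0.6068 0.1642 0.1867]
 [0.6073 0.1604 0.1878]
 [0.6022 0.1631 0.1883]
 [0.607  0.1644 0.1896]
 [0.5977 0.1621 0.1899]
 [0.5948 0.1631 0.1904]
 [0.6019 0.1627 0.1916]
 [0.6044 0.1657 0.1929]
 [0.6    0.1692 0.1931]
 [0.5952 0.1635 0.1932]
 [0.5969 0.1611 0.1935]
 [0.6056 0.1628 0.1936]
 [0.5996 0.1643 0.1948]]
```

View pics/r.png

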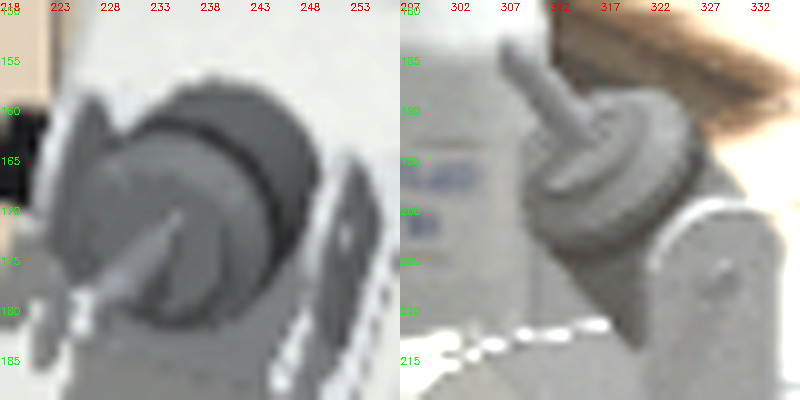

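The left half of the crop (top view) shows the shaft from about (235,172) down to its tip at about (227,178). The right half (scene view) shows the tip at (308,185) and the foot at about (316,194). Now I fit the shaft axis to the depth points and work out the first move.

```bash
cat >> h.py <<'E'
from scipy.optimize import least_squares
from scipy.spatial.transform import Rotation as Ro
YAW=np.radians(-13)
def axis(yaw=YAW): return np.array([-np.cos(yaw)*np.cos(.9599),-np.sin(yaw)*np.cos(.9599),np.sin(.9599)])
def shaft(n,d,free=False):
    P=cloud(n,d)[140:215,205:345].reshape(-1,3);P=P[np.linalg.norm(P-[.62,.163,.17],axis=1)<.05]
    def sel(S,a):
        r=P-S;h=r@a;q=np.linalg.norm(r-np.outer(h,a),axis=1);return P[(h>.009)&(h<.036)&(q<.012)]
    S=np.array([.6265,.162,.159]);yaw=YAW
    for _ in range(6):
        Q=sel(S,axis(yaw))
        def f(p):
            a=axis(p[2]);r=Q-[p[0],p[1],.159];h=r@a;return np.r_[np.linalg.norm(r-np.outer(h,a),axis=1)-.006,(p[2]-YAW)*(.01 if free else 10)]
        s=least_squares(f,[S[0],S[1],yaw],loss="soft_l1",f_scale=.001);S=np.array([s.x[0],s.x[1],.159]);yaw=s.x[2]
    return S,np.degrees(yaw),len(Q),np.sqrt(np.mean(f(s.x)**2))
def tool():
    s=state();w,x,y,z=s["tool_rot"];return np.array(s["position"]),Ro.from_quat([x,y,z,w])
def plan(p,R):
    """shift (cm, tool axes) and rotvec to reach TCP position p and Rotation R"""
    p0,R0=tool();return np.round(R0.inv().apply(np.array(p)-p0)*100,2),np.round((R0.inv()*R).as_rotvec(),4)
E
python3 - <<'E'
from h import *
np.set_printoptions(precision=4,suppress=True)
for n in("top","scene"):
    d=np.load(n+"0.npy");print(n,shaft(n,d),shaft(n,d,True))
p,R=tool();print(R.as_matrix())
az=np.arctan2(-.0945,.4615)
for k in range(0,1):
    Rd=Ro.from_matrix(np.array([[0,0,0]]*3)+np.eye(3)) 
# keep tool as is vs. yaw by change of azimuth
for yaw in (0,-1.37):
    print(yaw,plan([.4615,-.0945,.20],Ro.from_rotvec([0,0,yaw])*R))
print(len(cloud("top",np.load("top0.npy"))))
E
```

```text
top (array([0.624 , 0.1651, 0.159 ]), np.float64(-13.000002278861809), 21, np.float64(0.0009248902565407556)) (array([0.624 , 0.1649, 0.159 ]), np.float64(-14.013754755823335), 21, np.float64(0.0009251712055915103))
scene (array([0.6242, 0.1609, 0.159 ]), np.float64(-13.000004609048556), 33, np.float64(0.002240118760960317)) (array([0.6235, 0.1584, 0.159 ]), np.float64(-24.513197552477394), 34, np.float64(0.002219138235667291))
[[-0.9677  0.2521 -0.0006]
 [ 0.2521  0.9677 -0.0015]
 [ 0.0002 -0.0016 -1.    ]]
0 (array([-47.05, -52.45,   3.13]), array([0., 0., 0.]))
-1.37 (array([-47.05, -52.45,   3.13]), array([-0.0003,  0.0021,  1.37  ]))
480
```

```bash
R='-47 -52.4 5 0 0 0.05 1'; python3 -m jog '-6 -6.5 1 0 0 0 1; -12 -13 1.5 0 0 0 1; -18 -19.5 2 0 0 0 1; -24 -26 2.5 0 0 0 1; -30 -32.5 3 0 0 0 1; -36 -39 4 0 0 0 1; -42 -46 5 0 0 0 1; -47.05 -52.45 6 0 0 0 1; -47.05 -52.45 6 0 0 0 1; -47.05 -52.45 6 0 0 0 1; -47.05 -52.45 6 0 0 0 1'; python3 -c "
from h import *
for n in('top','scene'):
    p,d=get_image(n);cv2.imwrite(f'pics/{n}1.png',p)
s=state();print(s['qpos'],s['wrist_force']);print(plan([.4615,-.0945,.054],Ro.from_matrix([[-.9677,.2521,0],[.2521,.9677,0],[0,0,-1]])))
a=cv2.imread('pics/top1.png')[180:300,250:410];b=cv2.imread('pics/scene1.png')[200:320,250:410]
cv2.imwrite('pics/v1.png',cv2.resize(np.hstack([a,b]),(800,300)))"
```

```text
time_s: 1.48
position: [0.4535, -0.0782, 0.1729]
tool_rot: [0.0, 0.127, 0.992, 0.0]
wrist_force: [1.1, 0.6, 0.2]
opening: 0.085
finger_force: 0.0
[-0.33541437  0.21737404 -0.50368008  0.84744417 -0.00140562 -0.0736221 ] [ 0.06897609  1.57256438 -0.05019286]
(array([-0.89, -1.1 , 11.87]), array([-0.0016,  0.0022, -0.0069]))
```

View pics/v1.png

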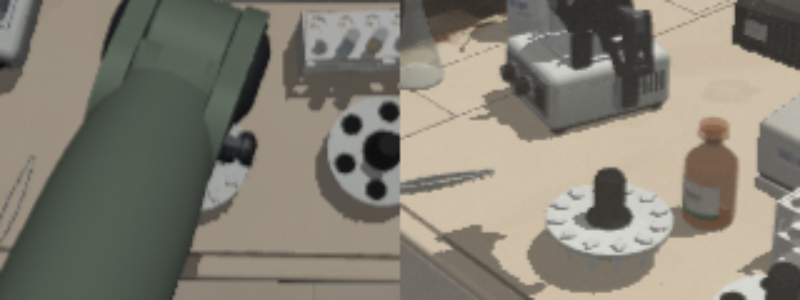

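Scene crop: the open gripper is above the disc (crop ~(590,60)), and the disc, bottle and spare haven't moved. I'll let it settle.

```bash
python3 -m jog '0 0 0 0 0 0 1; 0 0 0 0 0 0 1'; python3 -c "
from h import *
s=state();print(s['qpos'],s['wrist_force']);print(plan([.4615,-.0945,.054],Ro.from_matrix([[-.9677,.2521,0],[.2521,.9677,0],[0,0,-1]])))"
```

```text
time_s: 1.82
position: [0.4521, -0.075, 0.1731]
tool_rot: [-0.001, 0.126, 0.992, 0.0]
wrist_force: [-0.1, 0.7, -0.0]
opening: 0.0854
finger_force: 0.0
[-3.25715167e-01  2.11409933e-01 -5.10226190e-01  8.50319149e-01
  2.06897223e-04 -7.23294403e-02] [-0.14396494  0.72752307 -0.00456283]
(array([-1.41, -1.66, 11.91]), array([ 0.0003, -0.0011,  0.0015]))
```

```bash
python3 -m jog '-1.4 -1.65 0 0 0 0 1; -1.4 -1.65 5 0 0 0 1; -1.4 -1.65 9 0 0 0 1; -1.4 -1.65 11 0 0 0 1; -1.4 -1.65 12.1 0 0 0 1; -1.4 -1.65 12.1 0 0 0 1; -1.4 -1.65 12.1 0 0 0 -1; -1.4 -1.65 12.1 0 0 0 -1; -1.4 -1.65 12.1 0 0 0 -1; -1.4 -1.65 12.1 0 0 0 -1; -1.4 -1.65 12.1 0 0 0 -1; -1.4 -1.65 12.1 0 0 0 -1' 60
```

```text
time_s: 3.32
position: [0.463, -0.0957, 0.053]
tool_rot: [0.001, 0.127, 0.992, -0.0]
wrist_force: [-0.5, 0.6, 5.2]
opening: 0.0292
finger_force: 58.6
```

```bash
python3 -m jog '0 0 -3 0 0 0 -1; 0 0 -9 0 0 0 -1; 0 0 -15 0 0 0 -1; 0 0 -20 0 0 0 -1; 0 0 -20 0 0 0 -1'; cat >> h.py <<'E'
S0=np.array([.624,.163,.159]);L=.053
def Rins(R,turn=0):
    a=axis();z=R.apply([0,0,1]);v=np.cross(z,-a);s=np.linalg.norm(v)
    return Ro.from_rotvec(v/s*np.arctan2(s,z@-a) if s>1e-9 else [0,0,0])*R*Ro.from_rotvec([0,0,turn])
E
python3 -c "
from h import *
p,R=tool();T=Rins(R);print(state()['qpos'],state()['wrist_force']);print(T.as_matrix());print(plan(S0+axis()*(L+.043+.025),T))"
```

```text
time_s: 3.95
position: [0.4647, -0.0965, 0.256]
tool_rot: [0.004, 0.127, 0.992, -0.001]
wrist_force: [0.4, -0.5, -2.2]
opening: 0.0286
finger_force: 59.5
[-3.60426045e-01  1.63552154e-01 -3.43639651e-01  1.05593419e+00
 -1.26681701e-04 -1.05683547e-01] [ 0.35628846 -0.4518927  -2.20961033]
[[-0.79165541  0.24680339  0.55890052]
 [ 0.21097659  0.96893732 -0.12903235]
 [-0.5733852   0.01576577 -0.81913421]]
(array([-1.94, 28.94, -0.23]), array([-0.0178, -0.603 , -0.    ]))
```

```bash
python3 -m jog '-0.4 5 0 0 -0.1 0 -1; -0.8 11 0 0 -0.2 0 -1; -1.2 17 0 0 -0.35 0 -1; -1.6 23 0 -0.01 -0.5 0 -1; -1.94 28.9 -0.2 -0.018 -0.603 0 -1; -1.94 28.9 -0.2 -0.018 -0.603 0 -1; -1.94 28.9 -0.2 -0.018 -0.603 0 -1; -1.94 28.9 -0.2 -0.018 -0.603 0 -1'
python3 - <<'E'
from h import *
np.set_printoptions(precision=4,suppress=True)
p,R=tool();s=state();print(s['qpos'],s['wrist_force']);print(plan(S0+axis()*(L+.043+.025),Rins(R)))
for n in('top','scene'):
    im,d=get_image(n);cv2.imwrite(f'pics/{n}2.png',im);np.save(n+"2.npy",d)
a=cv2.imread('pics/top2.png')[120:220,180:313];b=cv2.imread('pics/scene2.png')[130:230,240:373]
cv2.imwrite('pics/v2.png',cv2.resize(np.hstack([a,b]),(800,300),interpolation=cv2.INTER_CUBIC))
print(proj("scene",S0),proj("scene",S0+.043*axis()),proj("scene",p+L*R.apply([0,0,1])),proj("scene",p+.011*R.apply([0,0,1])))
E
```

```text
time_s: 4.95
position: [0.5539, 0.1775, 0.2535]
tool_rot: [0.295, 0.122, 0.947, -0.03]
wrist_force: [1.0, -0.6, -2.0]
opening: 0.0286
finger_force: 60.1
[ 0.3437  0.0627 -0.6567  0.3279 -0.3116  0.5164] [ 1.0353 -0.5618 -2.0286]
(array([-0.44,  0.18, -0.25]), array([-0.0013, -0.0091,  0.    ]))
[np.float64(314.9), np.float64(193.5)] [np.float64(307.1), np.float64(183.7)] [np.float64(302.0), np.float64(179.8)] [np.float64(294.0), np.float64(169.6)]
```

View pics/v2.png

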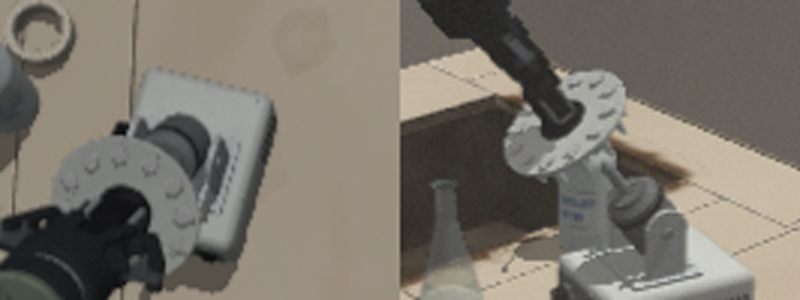

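Both views show the disc held in line above the shaft, with the plate centred at scene ~(297,172) and top ~(222,185). I'll measure its offset from the shaft within each view.

```bash
cat > m.py <<'E'
from h import *
import sys
np.set_printoptions(precision=4,suppress=True)
k=sys.argv[1];p,R=tool();z=R.apply([0,0,1]);x=R.apply([1,0,0]);y=R.apply([0,1,0])
for n,Ssh in(("top",np.array([.624,.1651,.159])),("scene",np.array([.6242,.1609,.159]))):
    d=np.load(n+k+".npy");P=cloud(n,d).reshape(-1,3)
    c=p+(L-.042)*z;q=(P-c)@np.c_[x,y,z];r=np.hypot(q[:,0],q[:,1])
    Q=q[(abs(q[:,2])<.009)&(r<.075)&(r>.027)]
    for _ in range(4):
        A=np.c_[Q[:,:2],np.ones(len(Q))];w=np.linalg.lstsq(A,Q[:,2],rcond=None)[0];Q=Q[abs(A@w-Q[:,2])<.003]
    (cx,cy),rad=cv2.minEnclosingCircle(Q[:,:2].astype(np.float32))
    D=c+cx*x+cy*y+w[2]*z
    a=axis();v=Ssh-D;v=v-(v@a)*a   # lateral miss, disc centre to shaft line
    nrm=R.apply(np.r_[-w[:2],1]/np.linalg.norm(np.r_[w[:2],1]))
    print(n,len(Q),"centre in tool mm",1e3*np.array([cx,cy,w[2]]),"rad",rad*1e3,"tilt",w[:2],"lateral to go (tool x,y mm)",1e3*v@x,1e3*v@y,"axis err deg",np.degrees(np.arccos(-nrm@a)))
E
python3 m.py 2
```

```text
top 749 centre in tool mm [1.4959 1.1443 0.4036] rad 64.31708484888077 tilt [ 0.0001 -0.007 ] lateral to go (tool x,y mm) -4.7641170011707645 2.621669361985198 axis err deg 0.5740693417386449
scene 578 centre in tool mm [ 2.2831 -3.0811 -0.0404] rad 65.13482332229614 tilt [-0.0034 -0.0154] lateral to go (tool x,y mm) -6.604005057723733 2.829577748009945 axis err deg 1.0548505498053828
```

```bash
python3 -m jog '-0.55 0.27 0 -0.001 -0.009 0 -1; -0.55 0.27 1.2 -0.001 -0.009 0 -1; -0.55 0.27 2.0 -0.001 -0.009 0 -1; -0.55 0.27 2.0 -0.001 -0.009 0 -1; -0.55 0.27 2.4 -0.001 -0.009 0 -1; -0.55 0.27 2.7 -0.001 -0.009 0 -1; -0.55 0.27 2.7 -0.001 -0.009 0 -1'
cat > f.py <<'E'
from h import *
np.set_printoptions(precision=2,suppress=True)
s=state();p,R=tool();q=p+L*R.apply([0,0,1])-S0;a=axis()
print("F tool",R.inv().apply(s["wrist_force"]),"M tool",R.inv().apply(s["ft_torque"]),"height above shoulder mm",1e3*q@a,"lat",1e3*R.inv().apply(q)[:2],"j6",s["qpos"][5],"tilt",np.degrees(np.arccos(-R.apply([0,0,1])@a)))
E
python3 f.py
```

```text
time_s: 5.92
position: [0.574, 0.1771, 0.2351]
tool_rot: [0.3, 0.121, 0.946, -0.029]
wrist_force: [0.1, -0.1, -2.5]
opening: 0.0286
finger_force: 60.2
F tool [ 1.31 -0.14  2.13] M tool [0.08 0.77 0.  ] height above shoulder mm 39.06674687509763 lat [-1.2   2.65] j6 0.4987418055012948 tilt 0.11883848380246012
```

```bash
python3 -m jog '0 0 0.3 0 0 0 -1; 0 0 0.6 0 0 0 -1; 0 0 0.6 0 0 0 -1' && python3 f.py
for n in 1; do python3 - <<'E'
from h import *
for n in('top','scene'):
    im,d=get_image(n);cv2.imwrite(f'pics/{n}3.png',im);np.save(n+"3.npy",d)
E
python3 m.py 3; done
```

```text
time_s: 6.3
position: [0.5774, 0.1756, 0.2299]
tool_rot: [0.3, 0.121, 0.946, -0.03]
wrist_force: [1.6, -3.1, -3.2]
opening: 0.0286
finger_force: 60.3
F tool [-0.09 -2.63  3.94] M tool [ 0.79  0.47 -0.03] height above shoulder mm 32.76117967939638 lat [-1.22  1.79] j6 0.49511503993429357 tilt 0.08530890413940463
top 713 centre in tool mm [0.5077 2.0078 0.0084] rad 64.23787027597427 tilt [ 0.0041 -0.0064] lateral to go (tool x,y mm) 1.0492786199010895 -1.7946368362695364 axis err deg 0.48192750047860333
scene 556 centre in tool mm [ 2.8239 -2.8414 -0.0669] rad 65.7922700047493 tilt [-0.0029 -0.0096] lateral to go (tool x,y mm) -2.3157582204812956 -0.9645026839961629 axis err deg 0.5609564922098469
```

```bash
python3 -m jog '-0.05 -0.15 0 0 0 0 -1; -0.05 -0.15 0.5 0 0 0 -1; -0.05 -0.15 1.0 0 0 0 -1; -0.05 -0.15 1.0 0 0 0 -1' && python3 f.py
```

```text
time_s: 6.9
position: [0.5829, 0.1732, 0.2216]
tool_rot: [0.3, 0.121, 0.946, -0.029]
wrist_force: [0.7, -3.3, -3.5]
opening: 0.0284
finger_force: 60.2
F tool [ 0.73 -3.1   3.67] M tool [0.75 0.76 0.02] height above shoulder mm 22.562862066423648 lat [-1.23  0.84] j6 0.4863493039780179 tilt 0.06730436072370446
```

```bash
python3 -m jog '0 -0.1 0 0 0 0 -1; 0 -0.1 0.4 0 0 0 -1; 0 -0.1 0.8 0 0 0 -1; 0 -0.1 0.8 0 0 0 -1' && python3 f.py
```

```text
time_s: 7.4
position: [0.5874, 0.1718, 0.2156]
tool_rot: [0.3, 0.121, 0.946, -0.029]
wrist_force: [-0.8, -0.2, -2.3]
opening: 0.0289
finger_force: 60.1
F tool [ 1.88 -0.45  1.44] M tool [ 0.18  0.84 -0.05] height above shoulder mm 14.906293483408247 lat [-1.7   0.61] j6 0.48013527046670446 tilt 0.15876631090791163
```

```bash
python3 -m jog '0 0 0.3 0 0 0 -1; 0 0 0.6 0 0 0 -1; 0 0 0.6 0 0 0 -1' && python3 f.py;  python3 -m jog '0 0 0.15 0 0 0 -1; 0 0 0.15 0 0 0 -1' && python3 f.py
```

```text
time_s: 7.78
position: [0.5907, 0.171, 0.2107]
tool_rot: [0.3, 0.121, 0.946, -0.029]
wrist_force: [0.4, 0.1, -2.3]
opening: 0.0288
finger_force: 60.2
F tool [1.05 0.12 2.1 ] M tool [ 0.02  0.83 -0.02] height above shoulder mm 8.973977515566114 lat [-1.68  0.45] j6 0.476758056465597 tilt 0.1445968966768981
time_s: 8.02
position: [0.5915, 0.1707, 0.2097]
tool_rot: [0.3, 0.121, 0.946, -0.029]
wrist_force: [0.3, 0.2, -2.0]
opening: 0.0287
finger_force: 60.2
F tool [0.95 0.24 1.77] M tool [ 0.02  0.74 -0.02] height above shoulder mm 7.653260387149394 lat [-1.82  0.39] j6 0.47593279457778925 tilt 0.1463917587374583
```

```bash
for i in 1 2; do :; done; python3 -m jog '0 0 0.15 0 0 0 -1; 0 0 0.15 0 0 0 -1' && python3 f.py;  python3 -m jog '0 0 0.1 0 0 0 -1; 0 0 0.1 0 0 0 -1' && python3 f.py
```

```text
time_s: 8.28
position: [0.5921, 0.1706, 0.2092]
tool_rot: [0.3, 0.121, 0.946, -0.029]
wrist_force: [-7.4, -0.3, 6.4]
opening: 0.0288
finger_force: 61.6
F tool [ 2.1  -1.95 -9.38] M tool [0.36 1.17 0.04] height above shoulder mm 6.948312449326203 lat [-2.01  0.44] j6 0.47513119295095463 tilt 0.1709638713052072
time_s: 8.52
position: [0.5923, 0.1706, 0.209]
tool_rot: [0.301, 0.121, 0.946, -0.029]
wrist_force: [-13.8, 2.2, 11.7]
opening: 0.0288
finger_force: 62.4
F tool [  4.6   -1.09 -17.63] M tool [0.64 1.47 0.01] height above shoulder mm 6.673318080553603 lat [-2.14  0.5 ] j6 0.47457159780550034 tilt 0.19663924695082927
```

```bash
cat > chk.py <<'E'
from h import *
import sys
s=state();p,R=tool();F=R.inv().apply(s["wrist_force"])-R.inv().apply([0,0,-2.2]);M=R.inv().apply(s["ft_torque"]);q=p+L*R.apply([0,0,1])-S0
h=1e3*q@axis();print("press %.1f lat %.1f %.1f Mz %.2f h %.2f j6 %.3f tilt %.2f t %.2f"%(-F[2],F[0],F[1],M[2],h,s["qpos"][5],np.degrees(np.arccos(min(1,-R.apply([0,0,1])@axis()))),s["time_s"]))
sys.exit(0 if 2<-F[2]<10 and abs(M[2])<.4 and np.hypot(*F[:2])<9 and h>6.2 else 1)
E
python3 -m jog '0 0 -0.12 0 0 0 -1; 0 0 -0.12 0 0 0 -1' >/dev/null; python3 chk.py && python3 -m jog '0 -0.01 0 0 0 0.06 -1; 0 -0.02 0 0 0 0.12 -1; 0 -0.02 0 0 0 0.12 -1' >/dev/null; python3 chk.py
```

```text
press 11.3 lat 1.2 -1.0 Mz -0.01 h 7.01 j6 0.475 tilt 0.17 t 8.78
press 11.3 lat 1.2 -1.0 Mz -0.01 h 7.01 j6 0.475 tilt 0.17 t 8.78
```

```bash
python3 -m jog '0 0 -0.07 0 0 0 -1; 0 0 -0.07 0 0 0 -1' >/dev/null; python3 chk.py && python3 -m jog '0 -0.01 0 0 0 0.06 -1; 0 -0.02 0 0 0 0.12 -1; 0 -0.02 0 0 0 0.12 -1' >/dev/null && python3 chk.py && python3 -m jog '0 -0.01 0 0 0 0.06 -1; 0 -0.02 0 0 0 0.12 -1; 0 -0.02 0 0 0 0.12 -1' >/dev/null && python3 chk.py
```

```text
press 6.2 lat 0.5 -0.1 Mz 0.02 h 7.16 j6 0.476 tilt 0.16 t 9.03
press 5.2 lat 0.6 -1.4 Mz -0.03 h 7.09 j6 0.595 tilt 0.14 t 9.40
press 3.0 lat -0.6 -0.4 Mz 0.04 h 6.90 j6 0.714 tilt 0.11 t 9.78
```

```bash
python3 -m jog '0 -0.01 0.05 0 0 0.06 -1; 0 -0.02 0.05 0 0 0.12 -1; 0 -0.02 0.05 0 0 0.12 -1' >/dev/null && python3 chk.py && python3 -m jog '0 -0.01 0 0 0 0.06 -1; 0 -0.02 0 0 0 0.12 -1; 0 -0.02 0 0 0 0.12 -1' >/dev/null && python3 chk.py&& python3 -m jog '0 -0.01 0 0 0 0.06 -1; 0 -0.02 0 0 0 0.12 -1; 0 -0.02 0 0 0 0.12 -1' >/dev/null && python3 chk.py
```

```text
press -0.3 lat 0.2 0.0 Mz -0.01 h 6.28 j6 0.833 tilt 0.11 t 10.15
```

The pressure has vanished and the height has fallen, so the slots are probably dropping over the pin. I'll ease down to test.

```bash
python3 -m jog '0 0 0.1 0 0 0 -1; 0 0 0.1 0 0 0 -1' >/dev/null; python3 chk.py; python3 -m jog '0 0 0.1 0 0 0 -1; 0 0 0.1 0 0 0 -1' >/dev/null; python3 chk.py
```

```text
press -0.2 lat -0.4 -0.5 Mz 0.00 h 5.34 j6 0.833 tilt 0.09 t 10.40
press -1.4 lat -0.7 -1.4 Mz 0.02 h 4.42 j6 0.833 tilt 0.09 t 10.65
```

```bash
python3 -m jog '0 0 0.2 0 0 0 -1; 0 0 0.35 0 0 0 -1; 0 0 0.35 0 0 0 -1' >/dev/null; python3 chk.py; python3 -m jog '0 0 0.1 0 0 0 -1; 0 0 0.1 0 0 0 -1' >/dev/null; python3 chk.py
```

```text
press -0.7 lat -0.5 -2.7 Mz 0.02 h 0.82 j6 0.831 tilt 0.09 t 11.03
press 6.4 lat 1.5 -2.0 Mz 0.00 h 0.53 j6 0.831 tilt 0.12 t 11.28
```

```bash
python3 -m jog '0 -0.03 0.1 0 0 0 -1; 0 -0.03 0.1 0 0 0 -1' >/dev/null; python3 chk.py; python3 -m jog '0 0 0.05 0 0 0.03 -1; 0 0 0.05 0 0 0.03 -1; 0 0 0.05 0 0 0 -1' >/dev/null; python3 chk.py
```

```text
press 18.3 lat 2.2 -4.3 Mz 0.03 h 0.43 j6 0.830 tilt 0.18 t 11.53
press 23.3 lat 2.1 -4.2 Mz 0.19 h 0.38 j6 0.829 tilt 0.20 t 11.90
```

```bash
python3 -m jog '0 -0.03 -0.15 0 0 0 -1; 0 -0.03 -0.15 0 0 0 -1' >/dev/null; python3 chk.py; python3 -m jog '0 0 -0.05 0 0 0 -0.3; 0 0 -0.05 0 0 0 -0.1; 0 0 -0.05 0 0 0 0.2; 0 0 -0.05 0 0 0 0.6; 0 0 -0.05 0 0 0 1; 0 0 -0.05 0 0 0 1; 0 0 -0.05 0 0 0 1; 0 0 -0.05 0 0 0 1'; python3 chk.py; python3 - <<'E'
from h import *
for n in('top','scene'):
    im,d=get_image(n);cv2.imwrite(f'pics/{n}4.png',im);np.save(n+"4.npy",d)
a=cv2.imread('pics/top4.png')[120:220,180:313];b=cv2.imread('pics/scene4.png')[130:230,240:373]
cv2.imwrite('pics/v4.png',cv2.resize(np.hstack([a,b]),(800,300),interpolation=cv2.INTER_CUBIC))
E
python3 m.py 4
```

```text
press 9.5 lat 1.0 -2.3 Mz 0.08 h 0.51 j6 0.830 tilt 0.18 t 12.15
time_s: 13.15
position: [0.5949, 0.1686, 0.2036]
tool_rot: [0.3, 0.288, 0.909, 0.025]
wrist_force: [-0.3, 0.2, 0.6]
opening: 0.0854
finger_force: 0.0
press 2.5 lat -1.1 0.6 Mz -0.02 h 0.57 j6 0.830 tilt 0.13 t 13.15
top 625 centre in tool mm [ 0.0203  1.6725 -0.305 ] rad 63.402049243450165 tilt [ 0.033  -0.0114] lateral to go (tool x,y mm) 2.7504997150667143 0.4766126147642225 axis err deg 2.0783647021848126
scene 538 centre in tool mm [ 1.3338 -2.178  -0.8726] rad 66.0027489066124 tilt [ 0.027  -0.0136] lateral to go (tool x,y mm) -0.9596168847651814 0.9357198992700221 axis err deg 1.8207478900540552
```

View pics/v4.png

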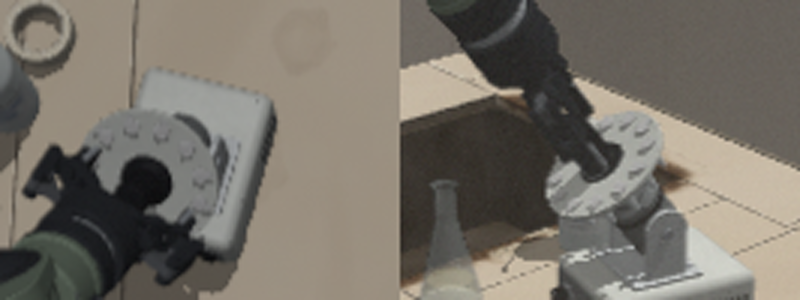

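The disc now sits on the shaft, released, with the fingers clear on both sides of the grip. It leans about 2° forward, which the bore clearance allows. I'll back off along the shaft, shut the fingers and gently press the top of the grip to be sure it is home.

```bash
python3 -m jog '0 0 -2 0 0 0 1; 0 0 -4.5 0 0 0 1; 0 0 -5.8 0 0 0 1; 0 0 -5.8 0 0 0 -1; 0 0 -5.8 0 0 0 -1; 0 0 -5.8 0 0 0 -1; 0 0 -5.8 0 0 0 -1; 0 0 -5.8 0 0 0 -1; 0 0 -5.8 0 0 0 -1; 0 0 -5.8 0 0 0 -1' 40; python3 f.py; python3 - <<'E'
from h import *
for n in('top','scene'):
    im,d=get_image(n);cv2.imwrite(f'pics/{n}5.png',im);np.save(n+"5.npy",d)
# refer the plate fit to the expected home pose
E
sed 's/c=p+(L-.042)\*z/c=S0+.042*axis()/' m.py > m2.py; python3 m2.py 5
```

```text
time_s: 14.5
position: [0.5624, 0.1761, 0.2511]
tool_rot: [0.3, 0.288, 0.909, 0.025]
wrist_force: [-0.2, -0.5, -0.2]
opening: 0.0002
finger_force: 0.0
F tool [-0.02 -0.61  0.14] M tool [0.22 0.47 0.01] height above shoulder mm 58.57678093179708 lat [-1.67 -0.32] j6 0.8642883151160968 tilt 0.13211538574674586
top 863 centre in tool mm [ 1.6619  1.7223 -0.7142] rad 64.2399936914444 tilt [ 0.0292 -0.013 ] lateral to go (tool x,y mm) -0.5295957787089489 0.026776360247297265 axis err deg 1.921215548301824
scene 570 centre in tool mm [-3.4635 -2.2854 -1.172 ] rad 67.1117752790451 tilt [ 0.0279 -0.0094] lateral to go (tool x,y mm) 2.1992935930039588 0.6428373590323408 axis err deg 1.7653166494262855
```

```bash
python3 -m jog '0 0 0.8 0 0 0 -1; 0 0 1.6 0 0 0 -1; 0 0 1.8 0 0 0 -1; 0 0 1.8 0 0 0 -1' >/dev/null; python3 f.py; python3 -m jog '0 0 0.1 0 0 0 -1; 0 0 0.1 0 0 0 -1' >/dev/null; python3 f.py; python3 -m jog '0 0 0.05 0 0 0 -1; 0 0 0.05 0 0 0 -1' >/dev/null; python3 f.py
```

```text
F tool [0.62 0.6  0.18] M tool [ 0.16  0.51 -0.04] height above shoulder mm 40.3350936138613 lat [-1.62 -0.42] j6 0.8532542987035467 tilt 0.11459774873560838
F tool [-0.11  0.36 -4.42] M tool [0.16 0.31 0.02] height above shoulder mm 39.987799518742676 lat [-2.37  0.29] j6 0.8526690770864246 tilt 0.20554097205485844
F tool [-0.88  0.1  -6.3 ] M tool [0.18 0.14 0.02] height above shoulder mm 39.803506249556904 lat [-2.95  0.68] j6 0.8523572747541347 tilt 0.26248700961248
```

```bash
python3 -m jog '0 0 0.08 0 0 0 -1; 0 0 0.08 0 0 0 -1' >/dev/null; python3 f.py; python3 -m jog '0 0 -0.5 0 0 0 -1; 0 0 -3 0 0 0 -1; 0 0 -8 0 0 0 -1; 0 0 -13 0 0 0 -1; 0 0 -13 0 0 0 -1; 0 0 -13 0 0 0 -1' ; python3 - <<'E'
from h import *
for n in('top','scene'):
    im,d=get_image(n);cv2.imwrite(f'pics/{n}6.png',im);np.save(n+"6.npy",d)
a=cv2.imread('pics/top6.png')[120:300,180:420];b=cv2.imread('pics/scene6.png')[130:310,240:480]
cv2.imwrite('pics/v6.png',cv2.resize(np.hstack([a,b]),(800,300),interpolation=cv2.INTER_CUBIC))
E
python3 m2.py 6
```

```text
F tool [ -2.13  -0.29 -12.03] M tool [0.35 0.01 0.04] height above shoulder mm 39.60362086951166 lat [-3.93  1.18] j6 0.8518979600825484 tilt 0.34970578269253827
time_s: 16.6
position: [0.5005, 0.19, 0.3401]
tool_rot: [0.3, 0.288, 0.909, 0.025]
wrist_force: [0.6, 0.7, -0.8]
opening: 0.0002
finger_force: 0.0
top 1000 centre in tool mm [ 1.7417  1.8377 -0.9555] rad 64.46605175733566 tilt [ 0.0286 -0.0127] lateral to go (tool x,y mm) -0.6090434715485735 -0.08979569952472291 axis err deg 1.729325636932003
scene 563 centre in tool mm [-1.195  -1.8401 -1.1726] rad 65.61560928821564 tilt [ 0.032  -0.0186] lateral to go (tool x,y mm) -0.0661665356026136 0.19360922502971412 axis err deg 2.057242636452393
```

View pics/v6.png

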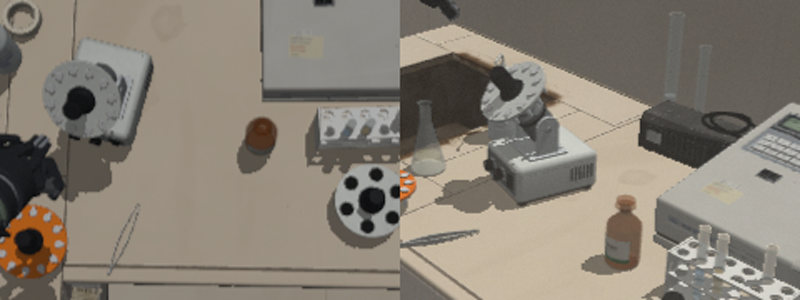

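The disc is seated on the shaft at crop ~(80,95) top and (515,90) scene. The gripper is clear, and the spare disc, bottle and flask stand where they were.

```bash
python3 -c "
from station import *
print(hand_in())"
```

```text
the job is handed in; nothing more can be done
None
```

The tube disc is on the drive shaft with its slots over the cross pin and pressed home (to within about 0.5 mm as measured, leaning about 2° in its loose bore); peak push was about 23 N, the gripper is clear, the other disc, flask and bottle look unmoved (the beaker was outside the last picture), and the job was handed in at about 17 s.

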